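# Find and release the latched filter key

### The job

One of the four identical keys on the microscope's filter selector is latched down. With closed fingertips tap all four keys lightly, one after another from the green-lamp end, without pushing in any that is up and without releasing the latched one yet; then press the latched key right down so that it releases, and draw back so that all four keys stand up. Grasp nothing and leave the loose things on and around the selector where they are.

Things in the scene. Friction and masses are not known exactly. Their poses are not given: they have to be found in the camera images.
- console_top (a point): centre of the flat top face of the filter selector, a dark grey console fixed to the bench: 120 mm (its x, front to back) by 240 mm (its y) by 50 mm high; z up. A small green lamp marks its left (+y) end. On its front half (its x = -25 mm) stands a row of four identical light grey square keys. A small lens canister and a small jar, up to 45 mm high and 33 mm across, stand loose on its rear half, 61 mm or more behind the line of the keys
- key_1_top (a point): middle of the upper face of key 1 (the key nearest the green lamp, the leftmost): a 26 by 26 mm cap whose top stands 14 mm above the console's face when up and 8 mm when latched; at x = -25 mm, y = +69 mm from console_top along the console's axes (keys 46 mm apart, clear gaps of 20 mm). It moves with the key
- key_1 (a joint): how far key 1 is pressed down, m: 0 up, about 0.006 latched, 0.010 the bottom stop. Spring return: 1 N to start moving, 0.5 N more for each mm (3.5 N at 5 mm). A latched key stays put up to about 4 N and is released by pressing it to 9 mm or deeper (about 6 N), then springs up as the finger leaves. Which key is latched differs from run to run
- key_2_top (a point): middle of the upper face of key 2 (second from the green lamp): a 26 by 26 mm cap whose top stands 14 mm above the console's face when up and 8 mm when latched; at x = -25 mm, y = +23 mm from console_top along the console's axes (keys 46 mm apart, clear gaps of 20 mm). It moves with the key
- key_2 (a joint): how far key 2 is pressed down, m: 0 up, about 0.006 latched, 0.010 the bottom stop. Spring return: 1 N to start moving, 0.5 N more for each mm (3.5 N at 5 mm). A latched key stays put up to about 4 N and is released by pressing it to 9 mm or deeper (about 6 N), then springs up as the finger leaves. Which key is latched differs from run to run
- key_3_top (a point): middle of the upper face of key 3 (third from the green lamp): a 26 by 26 mm cap whose top stands 14 mm above the console's face when up and 8 mm when latched; at x = -25 mm, y = -23 mm from console_top along the console's axes (keys 46 mm apart, clear gaps of 20 mm). It moves with the key
- key_3 (a joint): how far key 3 is pressed down, m: 0 up, about 0.006 latched, 0.010 the bottom stop. Spring return: 1 N to start moving, 0.5 N more for each mm (3.5 N at 5 mm). A latched key stays put up to about 4 N and is released by pressing it to 9 mm or deeper (about 6 N), then springs up as the finger leaves. Which key is latched differs from run to run
- key_4_top (a point): middle of the upper face of key 4 (the farthest from the green lamp, the rightmost): a 26 by 26 mm cap whose top stands 14 mm above the console's face when up and 8 mm when latched; at x = -25 mm, y = -69 mm from console_top along the console's axes (keys 46 mm apart, clear gaps of 20 mm). It moves with the key
- key_4 (a joint): how far key 4 is pressed down, m: 0 up, about 0.006 latched, 0.010 the bottom stop. Spring return: 1 N to start moving, 0.5 N more for each mm (3.5 N at 5 mm). A latched key stays put up to about 4 N and is released by pressing it to 9 mm or deeper (about 6 N), then springs up as the finger leaves. Which key is latched differs from run to run
- catch (a joint): the hidden catch inside the console: near 0 while it holds a key down, more than 0.2 (up to 0.6) once that key has been released; it does not tell which key
- canister: lens canister, black with a silver lid, 33 mm across, 42 mm high, loose on the console's rear half; origin under its centre. To be left alone
- slide_box: blue slide box, 75 x 60 x 28 mm, left of the console; origin under its centre. To be left alone
- petri_dish: closed petri dish, 92 mm across, 15 mm high, right of the console; origin under its centre. To be left alone
- marker: red and black marker pen, 16 x 105 x 16 mm, lying in front of the console; origin under its centre. To be left alone
- jar: small amber jar with a white lid, 32 mm across, 45 mm high, loose on the console's rear half; origin under its centre. To be left alone

How it is judged (in metres and radians):
On the way, in this order (a step that is already met when the one before it is completed fails the run):
1. key 1 is tapped with the fingers while the latched key is still held (contact force between the fingers and key_1 above 0.4 N and value of joint catch below 0.18 rad), for 0.03 s.
2. key 2 is tapped with the fingers while the latched key is still held (contact force between the fingers and key_2 above 0.4 N and value of joint catch below 0.18 rad), for 0.03 s.
3. key 3 is tapped with the fingers while the latched key is still held (contact force between the fingers and key_3 above 0.4 N and value of joint catch below 0.18 rad), for 0.03 s.
4. key 4 is tapped with the fingers while the latched key is still held (contact force between the fingers and key_4 above 0.4 N and value of joint catch below 0.18 rad), for 0.03 s.
5. no key is down any more: the latched one has been released and has sprung up (value of joint each of key_1, key_2, key_3, key_4 below 0.0015 m and value of joint catch above 0.18 rad), for 0.1 s.
At the end, for the whole second after the job is handed in: all four keys stand up (each less than 1.5 mm down), the catch has let go, and every loose thing on and around the console is within 20 mm of where it was (all of step 5 and distance of each of canister, slide_box, petri_dish, marker, jar from where it was at the start of the episode below 0.02 m); the robot touches nothing.
It fails at once if a key that was up is pushed in more than 5 mm while another key is down (value of joint each of key_1, key_2 above 0.005 m or value of joint each of key_1, key_3 above 0.005 m or value of joint each of key_1, key_4 above 0.005 m or value of joint each of key_2, key_3 above 0.005 m or value of joint each of key_2, key_4 above 0.005 m or value of joint each of key_3, key_4 above 0.005 m).
It fails at once if a loose thing on or around the console is lifted, carried or knocked more than 20 mm from its place (distance of any of canister, slide_box, petri_dish, marker, jar from where it was at the start of the episode above 0.02 m).
It also fails if it takes over 43 s, if anything falls off the work surface, if the arm or the gripper's body presses on something with over 40 N, if the wrist force passes 120 N, or if a joint passes its speed limit or range.

### The arm

A 6-joint arm with a two-finger parallel gripper is mounted at the origin on the work surface. World frame = base frame: x ahead of the robot, y to its left, z up, the work surface at z = 0. Lengths are in mm, angles in rad, forces in N, time in s.
With the tool pointing down it reaches from about 400 to 925 mm from the base axis. Payload 12.5 kg.
Tool frame: the origin (TCP) lies midway between the tips of the shut fingers; the grasp point (between the pads) lies 19 mm behind it; z points along the fingers, y is the direction in which the jaws open and shut (so a half turn about z gives the same grasp; the last joint's range is limited). The gripper opens to 95 mm and grips with 3 to 60 N. Pads are 20 mm wide; open, the fingers measure 119 mm over their backs; the gripper's body (75 mm by 180 mm) begins 59 mm behind the grasp point.
Start: joints at [1.211, 0.491, 1.559, -0, 1.092, -0.106], TCP at [156.909, 605.001, 214.661] pointing down, gripper open.
Joint ranges: [-3.1, 3.1], [-0.84, 2.19], [0.05, 2.79], [-1.13, 4.28], [0.06, 2.93], [-2.69, 2.69]. Speed limits (rad/s): [2.22, 2.22, 2.79, 3.14, 3.14, 3.14].

### API

Orientations are given as a unit quaternion [w, x, y, z].
In Python, from rig import * gives the robot as it stands.
- The arm moves only by the tool send_rows, never from a script. Its argument "commands" is text: rows parted by semicolons, each of 5 numbers parted by spaces: the shift along the tool's x, y, z in units of 40 mm (1.0 is 40 mm), then the turn about the tool's z in units of 5 degrees (1.0 is 5 degrees), then the opening, from -1 (shut) to 1 (fully open). A call has exactly 5 rows; each row is the pose to reach, as a shift and turn from the pose commanded when the call began, along the tool's axes at that moment; what a row does not reach only later rows make up. A row lasts 1/8 s, in which the tool goes at most 62.5 mm and 10.7 degrees, less where a joint would pass 70% of its speed; a pose out of reach is approached as far as the arm can. A call with a gripper value outside its range is refused whole. The fingers move at their own pace and stop on an object; "grip_force" is the grip in N (left out, the last holds). Time passes only in rows, so rows that repeat a pose let the fingers close, or fill a call up. It gives the time, the measured TCP pose, the force and the opening at its end, in the units of the state.
- get_obs(): the state, without advancing time (a new reading comes with each control period).
- read_camera(name): name is "side" or "top" or "wrist"; returns the picture (384x512x3 uint8, red, green, blue); there is no depth.
- camera_info(name): a dict with "fx", "fy", "cx", "cy" (pixels), "rvec" (rotation vector, rad) and "tvec" (3), from world to camera coordinates, as OpenCV has them; the wrist camera has in their place "T_tool_cam" (4x4, takes a point from camera to tool coordinates, whose origin is the TCP and whose axes are the flange's). Camera axes: x right, y down, z forward; pixel columns grow to the right and rows downward; lengths in mm; the calibration is good to about 2 mm. A picture is of the moment at which its call begins: read the wrist's pose just before it. camera_info takes no time and is no camera call.
- sign_off(): hands the job in, once; it reports no verdict.
Trained networks look in the newest picture that a camera, given by its name, has taken for a name from the list of things; names that differ only in an ending like _2 or _b are one class to them, and where a whole thing is asked for, a point or a joint stands for the part that bears it (a point fixed in the world has none). Each returns a list of dicts, best first, with "confidence" (0 to 1); they miss things now and then, are a little off and sometimes report something else, mostly with a low value. They report only what shows in the picture. A call takes as long as a camera call.
- regions_of(target, camera): "mask" (384x512 bool, what is visible of it) and "box" ([centre column, centre row, width, height] as shares, 0 to 1, of the picture: columns of its width, rows of its height, round what is visible of it).
- mark_of(target, camera): "at" ([column, row] as shares, 0 to 1, of the picture: columns of its width, rows of its height: a listed point, or the origin of a listed thing).
The state is a dict: "t": time; "qpos": joint angles; "qvel": joint speeds; "effort": joint torques, N m; "tcp_pos": TCP position; "ee_rot": TCP orientation; "contact_force": force on the tool from outside, world axes, zero at the start; "ft_torque": the same for the moment, N m; "opening": finger opening in mm.
Only numpy, scipy, OpenCV 4.12 (cv2) and the standard library are available. Lean on these libraries where they do the work, as an engineer would, in place of code of your own. Each camera call takes 0.05 s, during which the arm holds its last target. There are 200 camera calls.

## Working session

There is one attempt and no reset: what is moved stays moved. The work goes in short steps, Python scripts to look and compute and a tool call to move; the robot and the scene stay as the last step left them, time stands still between calls to the robot, and variables do not carry over. Pictures are saved under pics/ and viewed, about 8 in all and at most 12, crops included, and the job is handed in when it is done.

Besides the shell and the picture viewer there is one more tool, called after "Call:" as name(argument=value, ...) on one line, values as JSON. send_rows: Moves the arm, as the interface text tells. Its arguments: {"type":"object","properties":{"commands":{"type":"string"},"grip_force":{"type":"number"}},"required":["commands"]}

```bash
mkdir -p pics; cat > h.py <<'E'
from rig import *
import numpy as np, cv2
from scipy.spatial.transform import Rotation as R
def cam(n):
    c=camera_info(n);K=np.array([[c["fx"],0,c["cx"]],[0,c["fy"],c["cy"]],[0,0,1.]])
    if "rvec" in c:
        Rm=cv2.Rodrigues(np.array(c["rvec"],float))[0];t=np.array(c["tvec"],float).ravel()
    else:
        o=get_obs();q=o["ee_rot"];T=np.eye(4);T[:3,:3]=R.from_quat([q[1],q[2],q[3],q[0]]).as_matrix();T[:3,3]=o["tcp_pos"]
        M=np.linalg.inv(T@np.array(c["T_tool_cam"]));Rm=M[:3,:3];t=M[:3,3]
    return K,Rm,t
def onplane(px,c,z):
    K,Rm,t=c;d=Rm.T@np.linalg.inv(K)@np.array([px[0],px[1],1.]);o=-Rm.T@t
    return o+d*(z-o[2])/d[2]
def proj(P,c):
    K,Rm,t=c;p=K@(Rm@np.array(P,float)+t);return p[:2]/p[2]
def save(n,im): cv2.imwrite("pics/"+n+".png",im[:,:,::-1])
E
python3 - <<'E'
from h import *
o=get_obs();print(o)
for n in ("top","side"):
    im=read_camera(n);save(n,im)
    c=cam(n);print(n,-c[1].T@c[2])
    for k,z in (("console_top",50),("key_1_top",64),("key_2_top",64),("key_3_top",64),("key_4_top",64),("canister",50),("jar",50)):
        for m in mark_of(k,n)[:4]:
            p=np.array(m["at"])*[512,384];print(k,round(m["confidence"],2),p.round(1),onplane(p,c,z).round(1))
print(get_obs()["t"])
E
```

```text
{'t': 0.0, 'qpos': array([ 1.21140946e+00,  4.91572558e-01,  1.55946717e+00, -4.12191303e-05,
        1.09172496e+00, -1.05572753e-01]), 'qvel': array([-1.12029024e-03, -5.39805930e-04, -7.14040010e-04, -1.54768549e-03,
        5.16350618e-04,  5.46266018e-05]), 'effort': array([-1.55176684e-03, -6.12601376e+01, -2.58173543e+01,  6.92364480e-02,
        4.81597404e-02, -8.17118575e-05]), 'tcp_pos': array([156.81515444, 604.73840834, 214.04758056]), 'ee_rot': array([-1.17221092e-04,  1.26557228e-01,  9.91959134e-01, -5.74463706e-04]), 'contact_force': array([-0.01177561, -0.1546276 , -0.30533571]), 'ft_torque': array([ 0.05248162,  0.00027163, -0.0355194 ]), 'opening': 95.03184179684399}
top [476.36967598  39.65712214 933.61740282]
console_top 0.88 [321.  208.3] [512.2 -82.   50. ]
key_1_top 0.41 [294.3 254.6] [405. -20.  64.]
key_2_top 0.43 [311.8 219.2] [486.2 -59.2  64. ]
key_3_top 0.65 [330.  222.8] [ 478.8 -100.7   64. ]
key_4_top 0.5 [350.3 221.9] [ 481.7 -147.    64. ]
canister 0.55 [292.  190.4] [552.9 -13.9  50. ]
jar 0.54 [342.3 196.9] [ 539.6 -131.5   50. ]
side [326.00974064 442.93383688 635.03128832]
console_top 0.59 [314.6 155.1] [508.7 -86.4  50. ]
key_1_top 0.49 [309.6 174.7] [490.  -20.8  64. ]
key_2_top 0.71 [319.1 162.3] [487.9 -60.2  64. ]
key_3_top 0.7 [330.9 151.9] [479.  -99.1  64. ]
key_4_top 0.74 [331.3 151.5] [ 478.8 -100.7   64. ]
key_4_top 0.52 [273.6 243.2] [475.7 149.9  64. ]
key_4_top 0.4 [337.4 136. ] [ 486.2 -149.6   64. ]
canister 0.6 [340.  135.6] [ 485.7 -168.3   50. ]
canister 0.55 [277.1 170.9] [555.8  -7.6  50. ]
jar 0.82 [312.8 139.3] [ 532.6 -127.2   50. ]
0.8
```

```bash
python3 - <<'E'
from h import *
a=cv2.imread("pics/top.png")[150:280,230:400];b=cv2.imread("pics/side.png")[100:230,240:410]
cv2.imwrite("pics/ab.png",np.vstack([cv2.resize(x,None,fx=2.2,fy=2.2,interpolation=3) if 0 else cv2.resize(x,(392,300),interpolation=2) for x in(a,b)]))
E
```

```text
(no output)
```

View pics/ab.png

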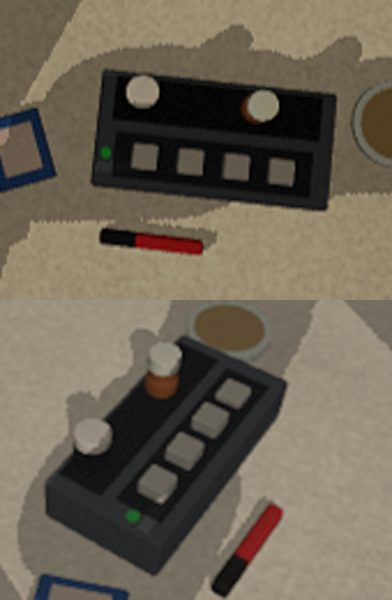

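View pics/top.png

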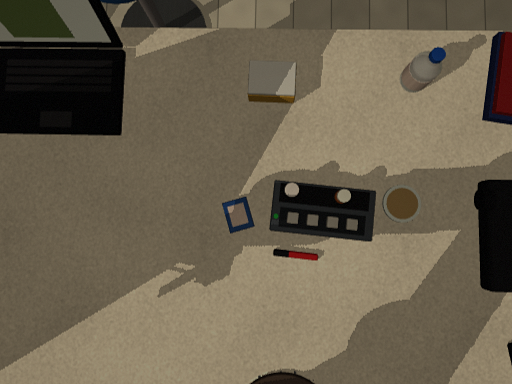

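The top view shows the console with its green lamp on the left. The keys are at about (293,218), (313,220), (333,222) and (352,225) px, the canister and jar stand behind them, and the pen lies in front.

```bash
python3 - <<'E'
from h import *
im=cv2.imread("pics/top.png");c=cam("top")
g=cv2.cvtColor(im,cv2.COLOR_BGR2GRAY)
pts=[]
for p in [(293,218),(313,220),(333,222),(352,225)]:
    x,y=p;s=g[y-9:y+10,x-9:x+10].astype(float);w=np.clip(s-50,0,None);yy,xx=np.mgrid[y-9:y+10,x-9:x+10]
    q=[(w*xx).sum()/w.sum(),(w*yy).sum()/w.sum()];P=onplane(q,c,62);pts.append(P[:2]);print(np.round(q,1),P.round(1))
pts=np.array(pts);l=np.array([69,23,-23,-69])
d=(l[:,None]*(pts-pts.mean(0))).sum(0)/(l**2).sum();print(pts.mean(0),d,np.linalg.norm(d))
yaw=np.degrees(np.arctan2(-d[0],d[1]));print("yaw",yaw)
o=get_obs();q=o["ee_rot"];M=R.from_quat([q[1],q[2],q[3],q[0]]).as_matrix();print(M.round(3))
print(camera_info("wrist"))
E
```

```text
[292.4 217.6] [488.9 -14.7  62. ]
[312.2 219.8] [484.8 -60.4  62. ]
[332.2 222. ] [ 480.7 -106.1   62. ]
[351.7 224.1] [ 476.8 -150.6   62. ]
[482.81148721 -82.96185554] [0.08835434 0.98563833] 0.989590522538789
yaw -5.122402116982831
[[-0.968  0.251  0.   ]
 [ 0.251  0.968  0.   ]
 [-0.     0.    -1.   ]]
{'fx': 296.0085120998939, 'fy': 296.0085120998939, 'cx': 255.3360119602571, 'cy': 194.89183694138697, 'T_tool_cam': array([[-4.39832528e-04, -9.55888332e-01, -2.93729983e-01,
         8.28247963e+01],
       [ 9.99999878e-01, -3.53753160e-04, -3.46181735e-04,
        -5.29997053e-01],
       [ 2.27003171e-04, -2.93730100e-01,  9.55888371e-01,
        -1.70610295e+02],
       [ 0.00000000e+00,  0.00000000e+00,  0.00000000e+00,
         1.00000000e+00]])}
```

Call:
send_rows(commands="-1.24 -0.85 0 0 -1;-2.48 -1.7 0 0 -1;-3.72 -2.55 0 0 -1;-4.96 -3.4 0 0 -1;-6.2 -4.25 0 0 -1", grip_force=20)

```text
t: 1.42
tcp_pos: [355.3, 376.7, 214.9]
ee_rot: [0.0, 0.126, 0.992, 0.0]
contact_force: [1.4, -0.3, 0.1]
opening: 50.7
```

Call:
send_rows(commands="-0.74 -1.32 0 0 -1;-1.48 -2.64 0 0 -1;-2.22 -3.96 0 0 -1;-2.96 -5.28 0 0 -1;-3.7 -6.6 0 0 -1")

```text
t: 2.05
tcp_pos: [431.6, 83.6, 214.9]
ee_rot: [0.0, 0.127, 0.992, 0.0]
contact_force: [1.1, -0.3, 0.3]
opening: 2.1
```

Call:
send_rows(commands="-0.6 -0.9 0.4 -0.4 -1;-1.2 -1.8 0.8 -0.8 -1;-1.8 -2.8 1.2 -1.2 -1;-2.28 -3.7 1.5 -1.6 -1;-2.28 -3.7 1.5 -1.9 -1")

```text
t: 2.68
tcp_pos: [482.6, -82.7, 153.8]
ee_rot: [-0.0, 0.045, 0.999, 0.0]
contact_force: [0.3, 0.0, 0.4]
opening: 0.3
```

```bash
cat > look.py <<'E'
from h import *
import sys
o=get_obs();c=cam("wrist");im=read_camera("wrist");save(sys.argv[1],im)
q=o["ee_rot"];M=R.from_quat([q[1],q[2],q[3],q[0]]).as_matrix()
print(o["t"],o["tcp_pos"].round(1),M.round(3).tolist(),o["opening"],o["contact_force"])
for k in ("key_1_top","console_top"):
    for m in mark_of(k,"wrist")[:6]:
        p=np.array(m["at"])*[512,384];print(k,round(m["confidence"],2),p.round(1),onplane(p,c,64 if k[0]=="k" else 50).round(1))
for m in regions_of("key_1","wrist")[:6]:
    ys,xs=np.nonzero(m["mask"]);r=cv2.minAreaRect(np.c_[xs,ys].astype(np.float32));print("reg",round(m["confidence"],2),len(xs),np.round(r[0],1),np.round(r[1],1),r[2],onplane(r[0],c,62).round(1))
E
python3 look.py w1
```

```text
2.675 [482.6 -82.7 153.8] [[-0.996, 0.09, -0.001], [0.09, 0.996, 0.0], [0.001, 0.0, -1.0]] 0.2980973635852938 [0.25546081 0.03251815 0.38871207]
key_1_top 0.7 [330.7 201.1] [491.8 -14.2  64. ]
console_top 0.98 [255.7 218.7] [508.5 -85.4  50. ]
reg 0.97 825 [232.  196.5] [29. 28.] 90.0 [ 479.7 -104.9   62. ]
reg 0.65 819 [281.  196.5] [29. 28.] 90.0 [483.8 -59.6  62. ]
reg 0.64 764 [184.5 195.5] [27. 29.] 90.0 [ 474.8 -148.7   62. ]
reg 0.56 927 [329.5 196.5] [31. 31.] 90.0 [487.9 -14.7  62. ]
```

View pics/w1.png

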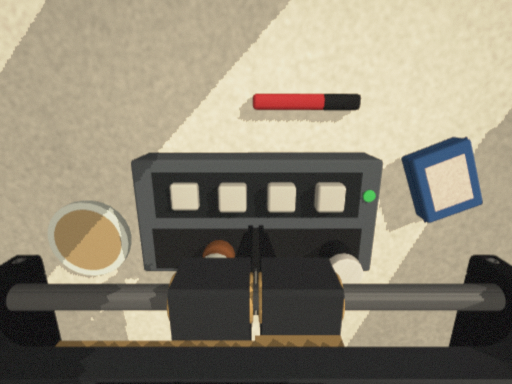

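The wrist view shows the keys at (330,196), (281,196), (232,196) and (184,196) px with the lamp at (369,196). These agree with the top camera to within 3 mm. The tool is already over the middle of the row and aligned with it, so I'm going above key 1.

Call:
send_rows(commands="0 0.9 0.5 0 -1;0 1.73 1 0 -1;0 1.73 1.6 0 -1;0 1.73 1.9 0 -1;0 1.73 1.9 0 -1")

```text
t: 3.5
tcp_pos: [488.3, -11.4, 78.5]
ee_rot: [-0.0, 0.044, 0.999, 0.0]
contact_force: [0.9, 0.4, 0.2]
opening: 0.6
```

```bash
python3 - <<'E'
from h import *
o=get_obs();print(o["tcp_pos"],o["contact_force"],o["opening"]);im=read_camera("side");save("s1",cv2.resize(im[100:230,240:410],(680,520),interpolation=2))
E
```

```text
[488.25579689 -11.43634383  78.49242668] [0.87434481 0.38929845 0.22622196] 0.5504893431526784
```

View pics/s1.png

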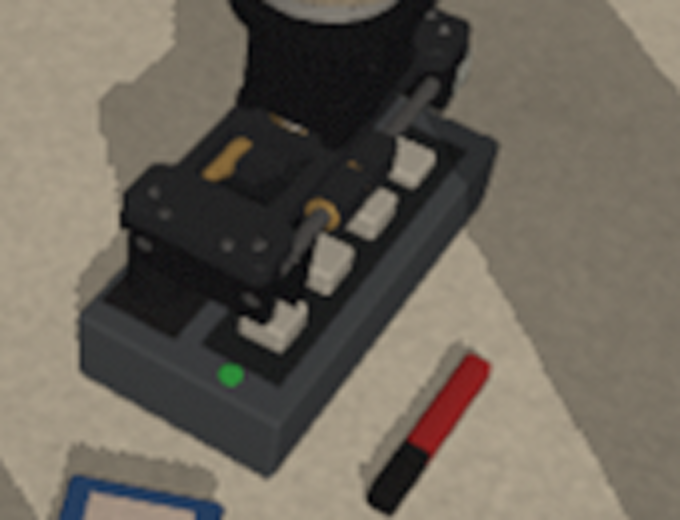

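The side view shows the tips above key 1. Key 3 shows the least side face, so it may be the latched one. Now I'm lowering gently.

Call:
send_rows(commands="0 -0.06 0.2 0 -1;0 -0.06 0.3 0 -1;0 -0.06 0.35 0 -1;0 -0.06 0.38 0 -1;0 -0.06 0.38 0 -1")

```text
t: 4.18
tcp_pos: [488.3, -14.2, 63.5]
ee_rot: [0.0, 0.044, 0.999, 0.0]
contact_force: [-0.5, -0.5, 2.1]
opening: 0.5
```

Call:
send_rows(commands="0 0 0.02 0 -1;0 0 0.02 0 -1;0 0 0.02 0 -1;0 0 0.02 0 -1;0 0 0.02 0 -1")

```text
t: 4.8
tcp_pos: [488.3, -14.2, 62.7]
ee_rot: [0.0, 0.044, 0.999, 0.0]
contact_force: [0.5, -1.9, 1.8]
opening: 0.3
```

Call:
send_rows(commands="0 0 -0.3 0 -1;0 -0.6 -0.4 0 -1;0 -1.15 -0.4 0 -1;0 -1.15 -0.3 0 -1;0 -1.15 -0.2 0 -1")

```text
t: 5.42
tcp_pos: [484.2, -59.6, 70.6]
ee_rot: [0.0, 0.044, 0.999, 0.0]
contact_force: [0.1, -0.4, -0.2]
opening: 0.6
```

Call:
send_rows(commands="0 0 0.1 0 -1;0 0 0.15 0 -1;0 0 0.18 0 -1;0 0 0.2 0 -1;0 0 0.2 0 -1")

```text
t: 6.05
tcp_pos: [484.2, -59.9, 62.7]
ee_rot: [0.0, 0.044, 0.999, 0.0]
contact_force: [-0.7, 1.2, 1.3]
opening: 0.3
```

Call:
send_rows(commands="0 0 0.02 0 -1;0 0 0.02 0 -1;0 0 0.02 0 -1;0 0 0.02 0 -1;0 0 0.02 0 -1")

```text
t: 6.68
tcp_pos: [484.2, -59.9, 61.8]
ee_rot: [0.0, 0.044, 0.999, 0.0]
contact_force: [0.1, 1.8, 1.0]
opening: 0.5
```

```bash
cat > f.py <<'E'
from h import *
f=[]
for i in range(8): read_camera("wrist");o=get_obs();f.append(np.r_[o["contact_force"],o["tcp_pos"][2]])
f=np.array(f);print(o["t"],f.mean(0).round(2),f.std(0).round(2))
E
python3 f.py
```

```text
7.075 [ 0.4   1.52  1.49 61.82] [0.38 0.47 0.43 0.01]
```

Call:
send_rows(commands="0 0 -0.3 0 -1;0 -0.6 -0.4 0 -1;0 -1.15 -0.4 0 -1;0 -1.15 -0.3 0 -1;0 -1.15 -0.22 0 -1")

```text
t: 7.7
tcp_pos: [480.0, -105.5, 70.6]
ee_rot: [-0.0, 0.044, 0.999, 0.0]
contact_force: [0.2, 0.6, 0.1]
opening: 0.5
```

Call:
send_rows(commands="0 0 0.1 0 -1;0 0 0.15 0 -1;0 0 0.18 0 -1;0 0 0.22 0 -1;0 0 0.22 0 -1")

```text
t: 8.32
tcp_pos: [480.2, -105.7, 61.8]
ee_rot: [-0.0, 0.044, 0.999, 0.0]
contact_force: [0.0, 1.6, 2.6]
opening: 0.7
```

```bash
python3 f.py
```

```text
8.725 [-0.08  1.56  1.7  61.88] [0.45 0.37 0.28 0.01]
```

Call:
send_rows(commands="0 0 -0.3 0 -1;0 -0.6 -0.4 0 -1;0 -1.15 -0.4 0 -1;0 -1.15 -0.3 0 -1;0 -1.15 -0.22 0 -1")

```text
t: 9.35
tcp_pos: [476.0, -151.2, 70.6]
ee_rot: [-0.0, 0.044, 0.999, 0.0]
contact_force: [-0.2, 0.2, 0.0]
opening: 0.6
```

Call:
send_rows(commands="0 0 0.1 0 -1;0 0 0.15 0 -1;0 0 0.18 0 -1;0 0 0.22 0 -1;0 0 0.22 0 -1")

```text
t: 9.98
tcp_pos: [476.1, -151.5, 61.7]
ee_rot: [-0.0, 0.044, 0.999, 0.0]
contact_force: [-0.2, 0.0, 0.7]
opening: 0.6
```

```bash
python3 f.py
```

```text
10.375 [-1.200e-01  2.000e-02 -8.000e-02  6.185e+01] [0.46 0.43 0.31 0.02]
```

Key 4 gives no force at this height, so it's the latched one. I'm tapping it lower down.

Call:
send_rows(commands="0 0 0.04 0 -1;0 0 0.07 0 -1;0 0 0.09 0 -1;0 0 0.1 0 -1;0 0 0.1 0 -1")

```text
t: 11.0
tcp_pos: [476.1, -151.6, 57.9]
ee_rot: [-0.0, 0.044, 0.999, 0.0]
contact_force: [-1.7, 1.0, 4.3]
opening: 0.2
```

```bash
python3 f.py
```

```text
11.4 [-1.14  0.71  4.14 57.87] [0.39 0.4  0.46 0.04]
```

Call:
send_rows(commands="0 0 0.05 0 -1;0 0 0.08 0 -1;0 0 0.1 0 -1;0 0 0.11 0 -1;0 0 0.11 0 -1")

```text
t: 12.02
tcp_pos: [476.2, -151.6, 54.1]
ee_rot: [0.0, 0.044, 0.999, -0.0]
contact_force: [-4.4, 1.5, 16.6]
opening: 0.4
```

Bottom stop reached at 16.6 N. Drawing back.

Call:
send_rows(commands="0 0 -0.3 0 -1;0 0 -0.8 0 -1;0 0 -1.5 0 -1;0 0 -2.5 0 -1;0 0 -2.5 0 -1")

```text
t: 12.65
tcp_pos: [477.2, -152.0, 155.7]
ee_rot: [0.002, 0.044, 0.999, -0.001]
contact_force: [0.0, 0.9, -0.4]
opening: 0.3
```

Call:
send_rows(commands="0.5 1 0 0 -1;1 1.7 0 0 -1;1 1.7 0 0 -1;1 1.7 0 0 -1;1 1.7 0 0 -1")

```text
t: 13.28
tcp_pos: [442.7, -81.0, 153.1]
ee_rot: [0.0, 0.044, 0.999, 0.0]
contact_force: [0.4, 0.3, 0.3]
opening: 0.4
```

```bash
python3 look.py w2; python3 - <<'E'
import cv2,numpy as np
from h import *
s=read_camera("side");a=cv2.resize(s[100:230,240:410][:,:,::-1],(392,300),interpolation=2)
w=cv2.imread("pics/w2.png");cv2.imwrite("pics/e.png",np.hstack([a,cv2.resize(w,(400,300))]))
E
```

```text
13.275 [442.7 -81.  153.1] [[-0.996, 0.089, 0.0], [0.089, 0.996, 0.0], [-0.0, 0.0, -1.0]] 0.41752751754599216 [0.4394098  0.2724822  0.30182407]
key_1_top 0.86 [330.1 240.2] [491.4 -13.8  64. ]
reg 0.9 593 [234.5 235. ] [28. 25.] 90.0 [ 478.7 -105.1   62. ]
reg 0.74 677 [282.5 235.5] [29. 25.] 90.0 [483.4 -59.   62. ]
reg 0.74 816 [188.5 234.5] [29. 29.] 90.0 [ 474.3 -149.3   62. ]
reg 0.66 824 [328.5 234.5] [29. 29.] 90.0 [486.3 -14.7  62. ]
```

View pics/e.png

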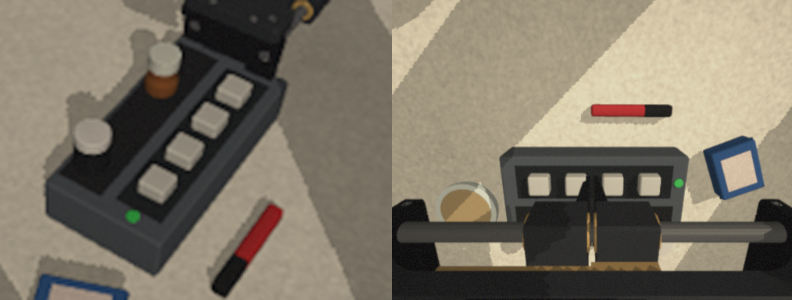

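The left panel (side camera) shows all four keys standing alike, from about (157,183) to (235,90) px, with the loose things in place. Next I'm comparing key 4 numerically with the first side picture.

```bash
python3 - <<'E'
from h import *
a=cv2.imread("pics/side.png",0).astype(np.float32);b=cv2.cvtColor(read_camera("side"),cv2.COLOR_RGB2GRAY).astype(np.float32)
c=cam("side")
for n,P in (("k1",(488,-14,62)),("k2",(484,-60,62)),("k3",(480,-105.7,62)),("k4",(476,-151,62))):
    x,y=proj(P,c).astype(int);s=np.s_[y-9:y+10,x-9:x+10]
    f=lambda i:[round(float((np.clip(i[s]-75,0,None)*g).sum()/np.clip(i[s]-75,0,None).sum()),2) for g in np.mgrid[0:19,0:19]]
    print(n,(x,y),"absdiff",np.abs(a[s]-b[s]).mean().round(1),f(a),f(b))
for t,P in (("0",(476,-151,58)),("1",(476,-151,64))): print(proj(P,c))
E
```

```text
k1 (np.int64(308), np.int64(178)) absdiff 22.6 [10.09, 9.18] [9.72, 9.06]
k2 (np.int64(320), np.int64(163)) absdiff 24.4 [9.75, 9.03] [9.95, 9.17]
k3 (np.int64(331), np.int64(150)) absdiff 23.8 [8.83, 9.49] [9.41, 9.37]
k4 (np.int64(341), np.int64(137)) absdiff 28.4 [11.76, 8.81] [11.08, 8.84]
[341.59886691 139.32621667]
[342.05607977 137.31934082]
```

Shadows from the arm make that comparison inconclusive, so I'm confirming with a light touch on key 4. It should push back at z≈62 now.

Call:
send_rows(commands="-0.5 -0.85 0.5 0 -1;-0.9 -1.73 1.2 0 -1;-0.9 -1.73 1.9 0 -1;-0.9 -1.73 2.1 0 -1;-0.9 -1.73 2.1 0 -1")

```text
t: 14.2
tcp_pos: [472.0, -152.2, 69.5]
ee_rot: [-0.0, 0.044, 0.999, 0.0]
contact_force: [0.4, -0.2, -0.2]
opening: 0.0
```

Call:
send_rows(commands="0 0 0.1 0 -1;0 0 0.14 0 -1;0 0 0.17 0 -1;0 0 0.18 0 -1;0 0 0.18 0 -1")

```text
t: 14.82
tcp_pos: [472.2, -152.5, 62.4]
ee_rot: [0.0, 0.044, 0.999, -0.0]
contact_force: [1.1, 0.1, 2.5]
opening: 0.3
```

```bash
python3 f.py
```

```text
15.225 [ 0.75  0.84  1.98 62.28] [0.36 0.4  0.63 0.04]
```

Key 4 now pushes back with about 2 N at z = 62.3, so it's up. Drawing back and handing in.

Call:
send_rows(commands="0 0 -0.3 0 -1;0 0 -0.8 0 -1;0 0 -1.5 0 -1;0 0 -2.5 0 -1;0 0 -2.5 0 -1")

```text
t: 15.85
tcp_pos: [472.8, -152.9, 165.1]
ee_rot: [0.002, 0.044, 0.999, -0.001]
contact_force: [0.4, 0.5, 0.8]
opening: 0.4
```

Call:
send_rows(commands="0 0 0 0 -1;0 0 0 0 -1;0 0 0 0 -1;0 0 0 0 -1;0 0 0 0 -1")

```text
t: 16.48
tcp_pos: [472.0, -152.4, 162.0]
ee_rot: [-0.0, 0.044, 0.999, 0.0]
contact_force: [0.4, 0.1, 0.9]
opening: 0.4
```

```bash
python3 -c "
from h import *
o=get_obs();print(o['t'],o['tcp_pos'],o['contact_force']);print(sign_off())"
```

```text
16.475 [ 471.99209374 -152.41663995  161.99174766] [0.43810852 0.08810692 0.91474396]
the job is handed in; nothing more can be done
None
```

I tapped keys 1 to 4 in order with shut fingertips, found key 4 to be the latched one, pressed it down to release it, and handed the job in at 16.5 s.

- **Taps:** Keys 1 to 3 pushed back with about 1.5–2 N when pressed about 1–2 mm, so they were up. Key 4 gave no force at that height and about 4 N some 4 mm lower, without being released.
- **Release:** I pressed key 4 to its bottom stop (16.6 N at z = 54.1 mm) and drew back. A light second touch then met about 2 N at z = 62.3 mm, so it stands up again.
- **Loose things:** In the last side and wrist pictures the loose things look unmoved, but I did not measure their positions again.
- **Checks that disagreed:** An early side view suggested key 3 was the latched one; the touches showed it was key 4. A before-and-after comparison of the side pictures was inconclusive because of the arm's shadow, so I relied on the second touch of key 4.

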